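# Clear the tea cups into the tray's sprung cup caddy

### The arm

A 6-joint arm with a two-finger parallel gripper is mounted at the origin on the work surface. World frame = base frame: x ahead of the robot, y to its left, z up, the work surface at z = 0. Lengths are in m, angles in rad, forces in N, time in s.
With the tool pointing down it reaches from about 0.35 to 0.975 m from the base axis. Payload 4.9 kg.
Tool frame: the origin (TCP) lies midway between the tips of the shut fingers; the grasp point (between the pads) lies ctrl.grip_depth behind it (ctrl.grip_depth is the distance from the TCP to the grasp point, in m); z points along the fingers, y is the line along which they close (so a half turn about z gives the same grasp; the last joint's range is limited). The gripper opens to 85 mm and grips with 20 to 120 N. Pads are 22 mm wide; open, the fingers measure 114 mm over their backs; the gripper's body (76 mm by 85 mm) begins 54 mm behind the grasp point. The pads swing forward as they close: fully open they stand 13 mm farther back than shut.
Start: joints at [1.106, 0.053, 1.613, -0, 1.476, -0.119], TCP at [0.212, 0.588, 0.231] pointing down, gripper open.
Joint ranges: [-3.01, 3.01], [-1.01, 2.22], [0.06, 2.58], [-1.02, 4.17], [0.09, 2.62], [-3.14, 3.14]. Speed limits (rad/s): [2.57, 2.57, 3.14, 3.14, 3.14, 3.14].

### API

Orientations are given as a rotation vector (axis times angle).
In Python, from station import ctrl, get_image, camera_model gives the robot as it stands. The module is installed in compiled form; this text tells all that it offers.
- The arm moves only by the shell command python3 -m crank 'ROWS' [FORCE]. ROWS is JSON, a list of rows, each a list of 7 numbers: the shift along the tool's x, y, z in mm, then the turn, a rotation vector about the tool's x, y, z in rad, then the opening, from -1 (shut) to 1 (fully open). A call has exactly 10 rows; each row shifts and turns the commanded pose from where the row before left it, along the tool's axes as they then stand; what a row does not reach is not made up. A row lasts 1/12 s, in which the tool goes at most 41.7 mm and 7.16 degrees, less where a joint would pass 70% of its speed; a pose out of reach is approached as far as the arm can. A call with a gripper value outside its range is refused whole. The fingers move at their own pace and stop on an object; FORCE is the grip in N (left out, the last holds). Time passes only in rows, so rows that do not move let the fingers close, or fill a call up. It gives the time, the measured TCP pose, the force, the opening and the grip force at its end, in the units of the state.
- ctrl.get_obs(): the state, without advancing time (a new reading comes with each control period).
- get_image(name): name is "scene" or "top" or "wrist"; returns the picture (420x560x3 uint8, red, green, blue); there is no depth.
- camera_model(name): a dict with "vertical_fov" (degrees; the focal length in pixels is half the picture's height over the tangent of half this angle, whatever the lens; pixels are square), "cx", "cy" (the principal point, pixels), "R" (3x3) and "t" (3): a world point X has camera coordinates R X + t; the wrist camera has in their place "hand_eye" (4x4, takes a point from camera to tool coordinates, whose origin is the TCP and whose axes are the flange's). Camera axes: x right, y down, z forward; pixel columns grow to the right and rows downward; lengths in m; the calibration is good to about 2 mm. A picture is of the moment at which its call begins: read the wrist's pose just before it. camera_model takes no time and is no camera call.
- ctrl.finish_job(): hands the job in; it is judged then, once.
The state is a dict: "t": time; "q": joint angles; "dq": joint speeds; "effort": joint torques, N m; "tool_pos": TCP position; "tool_rot": TCP orientation; "contact_force": force on the tool from outside, world axes, zero at the start; "wrist_torque": the same for the moment, N m; "opening": finger opening in m; "grip_force": force on a finger pad.
Only numpy, scipy, OpenCV 4.12 (cv2) and the standard library are available. Lean on these libraries where they do the work, as an engineer would, in place of code of your own. Each camera call takes 0.05 s, during which the arm holds its last target. There are 200 camera calls.

### The job

Tea is over: pull the tray caddy's sprung keeper out by its tab to the red line on the scale and let go of it so that it stays latched there. Then nest all the stacking tea cups from the carrom board upright in one stack in the caddy's round rubber seat, and last press the red release button and keep it down until the keeper has closed against the stack and holds it. Leave the bottle, the saucer and the striker as they are.

Things in the scene. Friction and masses are not known exactly. Their poses are not given: they have to be found in the camera images.
- tray: steel serving tray 220 (its x) by 360 (its y), rim 16 high, fixed to the table; origin at the centre of its underside, z up. The cup caddy stands along its centre line (x = 0): round rubber seat at y = +110, two upright black posts (8 thick, tapering over their last 14 to tops 85 above the table) at x = +-22, y = +142, and on the seat's other side the keeper, which opens towards -y.
- pad (a point): centre of the floor of the round rubber cup seat, on which the stack stands: floor 6 above the table, wall round it 55 across inside, 65 outside, its top 22 above the table. A cup standing centred in it has 4 of play to the wall and 3 to each post.
- keeper (a joint): travel in m of the sprung keeper, 0 shut (as found) to 0.085: a blue upright plate 40 wide, 6 thick, top 87 above the table, facing the seat, on a bar that runs through the latch housing to the tab. Its face is 15 mm + travel from the seat's centre. A damped spring pulls it shut (3 N at 0, 9 N at 0.060). Closed on a stack of cups it stops at about 0.013.
- tab (a point): middle of the top edge of the blue pull tab, an upright plate 10 thick along the tray's y, 36 wide along its x, 13 to 61 above the table; it moves with the keeper, towards the tray's -y as it opens. The bar (12 wide, top 22 above the table) runs into its foot from the housing, which is 33 away when the keeper is shut.
- red_line (a point): middle of the red line on the white scale strip on the tray's floor; the black pointer at the tab's foot stands on it at keeper travel 0.060. Black lines every 10. A pawl clicks into notches at 0.030, 0.040, 0.050, 0.060 and 0.070: let go, the keeper runs back to the last notch passed and stays, so pull 2 to 7 mm past. From too far out only the release button lets it back.
- release (a joint): travel of the release button in m, 0 up, 0.008 fully pressed (6 N); pressed by more than 0.005 the pawl is clear and the keeper runs shut in about a second; let up earlier, the pawl catches the next notch.
- button (a point): centre of the top of the round red release button, 22 across, on top of the grey latch housing (44 by 32, top 36 above the table); the button's top is 48 above the table when up.
- cup1_mid (a point): centre (half-way up, on the axis) of a handle-less stacking tea cup, 54 tall: foot 41 across, body widening to 55 at 37 up, then a straight collar 64 across and 17 tall up to the rim; z is its upright axis. About 90 g. Set into another, its collar rests on the lower cup's rim, 17 higher than the lower cup. None if this cup is absent.
- cup2_mid (a point): centre (half-way up, on the axis) of a handle-less stacking tea cup, 54 tall: foot 41 across, body widening to 55 at 37 up, then a straight collar 64 across and 17 tall up to the rim; z is its upright axis. About 90 g. Set into another, its collar rests on the lower cup's rim, 17 higher than the lower cup. None if this cup is absent.
- cup3_mid (a point): centre (half-way up, on the axis) of a handle-less stacking tea cup, 54 tall: foot 41 across, body widening to 55 at 37 up, then a straight collar 64 across and 17 tall up to the rim; z is its upright axis. About 90 g. Set into another, its collar rests on the lower cup's rim, 17 higher than the lower cup. None if this cup is absent.
- cup4_mid (a point): centre (half-way up, on the axis) of a handle-less stacking tea cup, 54 tall: foot 41 across, body widening to 55 at 37 up, then a straight collar 64 across and 17 tall up to the rim; z is its upright axis. About 90 g. Set into another, its collar rests on the lower cup's rim, 17 higher than the lower cup. None if this cup is absent.
- cup5_mid (a point): centre (half-way up, on the axis) of a handle-less stacking tea cup, 54 tall: foot 41 across, body widening to 55 at 37 up, then a straight collar 64 across and 17 tall up to the rim; z is its upright axis. About 90 g. Set into another, its collar rests on the lower cup's rim, 17 higher than the lower cup. None if this cup is absent.
- cup6_mid (a point): centre (half-way up, on the axis) of a handle-less stacking tea cup, 54 tall: foot 41 across, body widening to 55 at 37 up, then a straight collar 64 across and 17 tall up to the rim; z is its upright axis. About 90 g. Set into another, its collar rests on the lower cup's rim, 17 higher than the lower cup. None if this cup is absent.
- bottle_mid (a point): half-way up an empty screw-top glass bottle, 64 across, 190 tall, standing on the board; leave alone.
- saucer_mid (a point): half-way up an empty white saucer, 124 across, 14 high; leave alone.
- striker_center (a point): centre of a black striker, a disc 41 across and 9 thick; leave alone.
There are look-alikes about, which are no part of the job. What is shaped like the part that bears cup6_mid but purple or yellow is not meant.

How it is judged:
By the outcome, as a careful person would: the job done as asked, in the order asked, and still so for the second after the job is handed in, with the robot touching nothing.
Of cup1, cup2, cup3, cup4, cup5, cup6 only 4 to 6 are there at a start; the rules pass over those that are not, and their reading is None.
At some moment in a run one of cup1, cup2, cup3, cup4, cup5, cup6 may be knocked a few centimetres aside while the robot is not near it.
Once in a run the grip may slacken for a moment while it holds something.
It also fails if it takes over 210 s, if anything falls off the work surface, if the arm or the gripper's body presses on something with over 40 N, if the wrist force passes 120 N, or if a joint passes its speed limit or range.

## Working session

There is one attempt and no reset: what is moved stays moved. The work goes in short steps, Python scripts to look and compute and a shell command to move; the robot and the scene stay as the last step left them, time stands still between calls to the robot, and variables do not carry over. Pictures are saved under pics/ and viewed, at most 14 in all, crops included, and the job is handed in when it is done.

```bash
mkdir -p pics
cat > h.py <<'E'
import numpy as np, cv2
from station import ctrl, get_image, camera_model
from scipy.spatial.transform import Rotation as Ro
def cam(name,obs=None):
    m=camera_model(name); f=210/np.tan(np.radians(m["vertical_fov"])/2)
    if name!="wrist":
        R=np.array(m["R"]);t=np.array(m["t"]);return f,m["cx"],m["cy"],R.T,-R.T@t
    H=np.array(m["hand_eye"]); o=obs or ctrl.get_obs(); W=Ro.from_rotvec(o["tool_rot"]).as_matrix()
    return f,m["cx"],m["cy"],W@H[:3,:3],W@H[:3,3]+np.array(o["tool_pos"])
def ray(c,u,v,z):
    f,cx,cy,R,o=c; d=R@np.array([(u-cx)/f,(v-cy)/f,1]); return o+d*(z-o[2])/d[2]
def proj(c,X):
    f,cx,cy,R,o=c; p=R.T@(np.array(X)-o); return np.array([cx+f*p[0]/p[2],cy+f*p[1]/p[2]])
def save(img,n): cv2.imwrite("pics/"+n,img[:,:,::-1])
E
python3 - <<'E'
from h import *
a=get_image("top");b=get_image("scene");save(a,"top0.png");save(b,"scene0.png")
o=ctrl.get_obs();print(o["tool_pos"],o["tool_rot"],ctrl.grip_depth,o["t"],o["opening"])
for n in("top","scene"):
  c=cam(n);print(n,c[0],c[1],c[2],c[4],c[3][:,2])
print({k:v for k,v in camera_model("wrist").items()})
print({k for k in camera_model("top")})
E
```

```text
[0.21157261 0.58751478 0.23021433] [-5.40351385e-01 -3.09423418e+00  2.69190230e-03] 0.0187 0.1 0.08533925057113297
top 443.01009702986477 279.6721877390322 204.77191082633908 [ 0.44226837 -0.00356945  1.13680054] [ 0.0882842   0.01351255 -0.99600367]
scene 443.63745579676987 277.4811218158524 207.95704022475041 [1.27391314 0.38440545 0.6463902 ] [-0.74593847 -0.3616678  -0.55926041]
{'vertical_fov': 60.5615126954364, 'cx': 282.6401152896464, 'cy': 211.5794949929514, 'hand_eye': array([[-1.25847890e-03, -9.55721193e-01, -2.94270993e-01,
         7.36706501e-02],
       [ 9.99999206e-01, -1.22403302e-03, -3.01231198e-04,
        -4.97956102e-04],
       [-7.23043727e-05, -2.94271139e-01,  9.55721974e-01,
        -1.42716425e-01],
       [ 0.00000000e+00,  0.00000000e+00,  0.00000000e+00,
         1.00000000e+00]])}
{'vertical_fov', 't', 'cy', 'cx', 'R'}
```

View pics/top0.png

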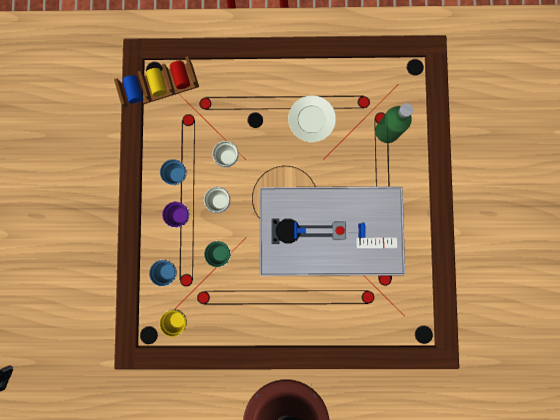

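View pics/scene0.png

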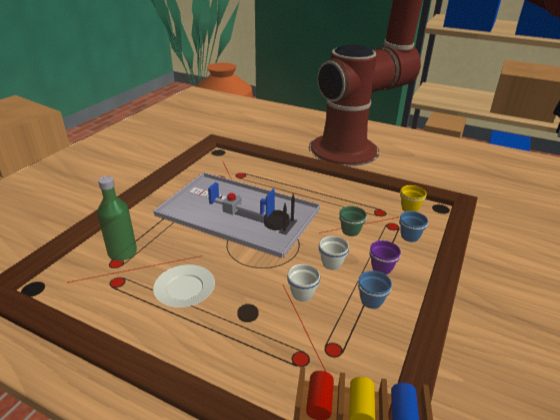

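Top view: five job cups, which are white (225,153), white (217,199), blue (173,172), blue (162,272) and green (217,253). Purple (175,214) and yellow (173,322) are look-alikes and excluded by colour. The caddy shows the seat at (287,231), button at (340,230), tab at (362,230) and red line at (383,242). The scene view shows all cups upright.

Run:
```python
from h import *
a=cv2.imread("pics/top0.png");c=cam("top");hsv=cv2.cvtColor(a,cv2.COLOR_BGR2HSV)
def blob(mask,lo,hi,name,z):
    cs,_=cv2.findContours(mask,cv2.RETR_EXTERNAL,cv2.CHAIN_APPROX_NONE)
    for k in cs:
        A=cv2.contourArea(k)
        if lo<A<hi:
            (u,v),r=cv2.minEnclosingCircle(k);m=cv2.moments(k)
            print(name,"A%d circ %.1f %.1f r%.1f"%(A,u,v,r),"cen %.1f %.1f"%(m['m10']/A,m['m01']/A),ray(c,u,v,z).round(4))
R=lambda l,h:cv2.inRange(hsv,np.array(l),np.array(h))
blob(R((98,90,40),(115,255,255)),200,1500,"blue",.054)
blob(R((60,60,30),(90,255,200)),200,1500,"green",.054)
w=R((0,0,150),(180,60,255));w[:,255:]=0;w=cv2.morphologyEx(w,cv2.MORPH_CLOSE,np.ones((7,7)))
blob(w,200,1500,"white",.054)
blob(R((105,150,60),(125,255,255)),20,400,"bluetab",.061)
sub=R((0,150,80),(8,255,255));sub[:,:300]=0;sub[:200]=0;sub[265:]=0
blob(sub,2,400,"red",.048)
t=((a.max(2).astype(int)-a.min(2)<40)&(a.min(2)>110)).astype(np.uint8)*255;t[:, :255]=0;t[:185]=0;t[280:]=0
k=max(cv2.findContours(t,0,1)[0],key=cv2.contourArea);b=cv2.boxPoints(cv2.minAreaRect(k));print(b.tolist())
for p in b: print(ray(c,*p,.016).round(4))
P=np.mean([ray(c,*p,.016) for p in b],0);print(P)
big=cv2.resize(a[180:280,255:410],None,fx=5,fy=5,interpolation=cv2.INTER_CUBIC);cv2.imwrite("pics/tray.png",big)
```

```text
blue A467 circ 162.6 273.1 r13.1 cen 162.1 272.8 [0.3737 0.2966 0.054 ]
blue A440 circ 172.6 172.4 r12.7 cen 172.6 171.8 [0.6208 0.276  0.054 ]
blue A354 circ 133.0 88.5 r14.6 cen 132.1 88.8 [0.8357 0.3796 0.054 ]
green A462 circ 217.0 253.7 r12.6 cen 217.0 253.8 [0.4197 0.1646 0.054 ]
green A706 circ 393.0 125.0 r19.2 cen 391.8 125.7 [ 0.7351 -0.2717  0.054 ]
white A478 circ 216.4 199.2 r13.3 cen 216.1 199.2 [0.5533 0.1668 0.054 ]
white A471 circ 224.9 153.4 r13.1 cen 224.6 153.3 [0.6674 0.1464 0.054 ]
bluetab A65 circ 361.5 230.0 r7.4 cen 361.5 229.8 [ 0.4749 -0.1866  0.061 ]
bluetab A72 circ 296.8 230.0 r8.5 cen 297.9 230.1 [ 0.4759 -0.0301  0.061 ]
bluetab A346 circ 132.5 88.5 r14.3 cen 132.1 88.7 [0.8332 0.3784 0.061 ]
red A45 circ 339.8 230.0 r4.3 cen 339.6 230.2 [ 0.4756 -0.1356  0.048 ]
[[260.0, 275.0], [260.0, 186.0], [404.0, 186.0], [404.0, 275.0]]
[0.3653 0.0621 0.016 ]
[0.5901 0.0615 0.016 ]
[ 0.5871 -0.3044  0.016 ]
[ 0.3634 -0.2975  0.016 ]
[ 0.47645608 -0.11958697  0.016     ]
```

View pics/tray.png

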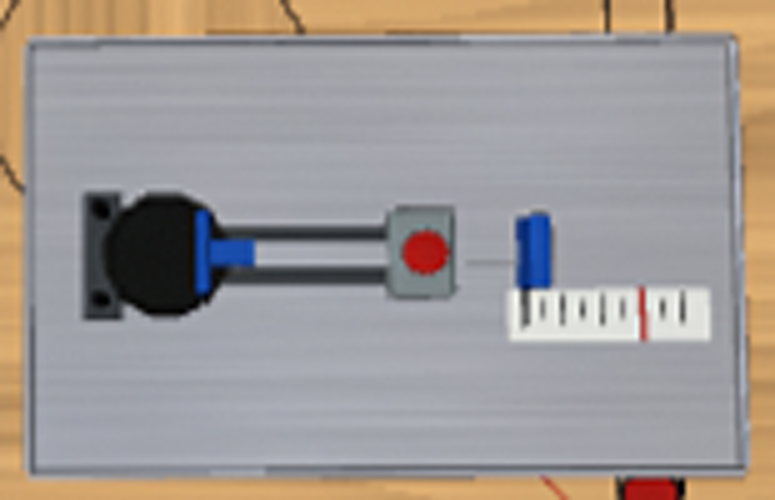

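The crop shows the tray square to the world, with seat at crop (165,255), button (425,252), tab (535,250), and the red line at (643,313), at the sixth interval from the pointer. Tool x will be set to +y world and tool y to +x.

```bash
cat > /dev/null; python3 -m crank '[[0,0,0,0,0,0.1225,1],[0,0,0,0,0,0.1225,1],[0,0,0,0,0,0.1225,1],[0,0,0,0,0,0.1225,1],[0,0,0,0,0,0.1225,1],[0,0,0,0,0,0.1225,1],[0,0,0,0,0,0.1225,1],[0,0,0,0,0,0.1225,1],[0,0,0,0,0,0.1225,1],[0,0,0,0,0,0.1225,1]]'
python3 -m crank '[[-38,13,1,0,0,0,1],[-38,13,1,0,0,0,1],[-38,13,1,0,0,0,1],[-38,13,1,0,0,0,1],[-38,13,1,0,0,0,1],[-38,13,1,0,0,0,1],[-38,13,1,0,0,0,1],[-38,13,1,0,0,0,1],[-38,13,1,0,0,0,1],[-38,13,1,0,0,0,1]]'
python3 -m crank '[[-38,13,2,0,0,0,1],[-38,13,2,0,0,0,1],[-38,13,2,0,0,0,1],[-38,13,2,0,0,0,1],[-38,13,2,0,0,0,1],[-38,13,2,0,0,0,1],[-38,13,2,0,0,0,1],[-38,13,2,0,0,0,1],[-14,3,0,0,0,0,1],[0,0,0,0,0,0,1]]'
python3 - <<'E'
from h import *
o=ctrl.get_obs();w=get_image("wrist");save(w,"w1.png");c=cam("wrist",o);print(o["tool_pos"],Ro.from_rotvec(o["tool_rot"]).as_matrix().round(3).tolist())
E
```

```text
t: 0.93
tool_pos: [0.2117, 0.5877, 0.2306]
tool_rot: [2.228, 2.214, -0.002]
contact_force: [0.6, 0.2, -0.0]
opening: 0.0852
grip_force: 0.0
t: 1.77
tool_pos: [0.3416, 0.2062, 0.2208]
tool_rot: [2.221, 2.222, -0.0]
contact_force: [0.9, -0.8, -0.2]
opening: 0.0852
grip_force: 0.0
t: 2.6
tool_pos: [0.4488, -0.1129, 0.2046]
tool_rot: [-2.226, -2.215, 0.002]
contact_force: [-0.0, -0.2, 0.1]
opening: 0.0851
grip_force: 0.0
[ 0.44880253 -0.11287902  0.20458088] [[0.005, 1.0, -0.002], [1.0, -0.005, -0.0], [-0.0, -0.002, -1.0]]
```

View pics/w1.png

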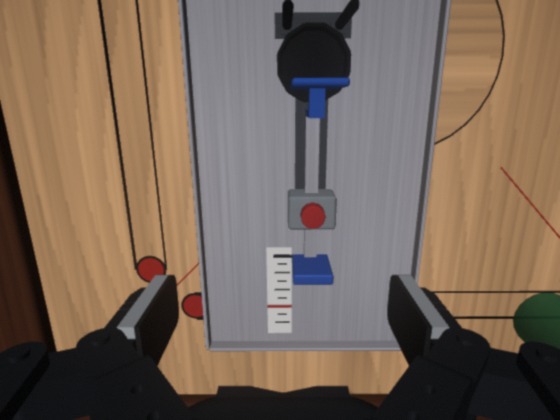

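Wrist view: seat at (313,62), button (313,215), tab top edge about (312,275), pointer at (283,256) on zero, and red line at (280,306).

Run:
```python
from h import *
a=cv2.imread("pics/w1.png");c=cam("wrist");hsv=cv2.cvtColor(a,cv2.COLOR_BGR2HSV)
def big(m,y0,y1,x0,x1):
    q=np.zeros_like(m);q[y0:y1,x0:x1]=m[y0:y1,x0:x1]
    return max(cv2.findContours(q,0,1)[0],key=cv2.contourArea)
bl=cv2.inRange(hsv,(105,120,50),(125,255,255));rd=cv2.inRange(hsv,(0,150,60),(8,255,255))|cv2.inRange(hsv,(172,150,60),(180,255,255))
k=big(rd,200,232,295,330);e=cv2.fitEllipse(k);print("button",e,ray(c,*e[0],.048))
k=big(bl,240,300,280,345);print("tab",cv2.minAreaRect(k),cv2.boundingRect(k))
# tab top face rows
q=bl[240:300,280:345];ys,xs=np.where(q);
for y in range(0,60,3):
    r=np.where(q[y])[0]
    if len(r):print(y+240,r.min()+280,r.max()+280,hsv[y+240,312].tolist())
k=big(rd,300,312,265,295);b=cv2.boundingRect(k);print("red",b,ray(c,b[0]+b[2]/2,b[1]+b[3]/2,.003))
k=big(bl,60,92,280,360);print("plate",cv2.minAreaRect(k))
for p in [(181,0),(208,347),(450,0),(416,345)]:print(ray(c,*p,.016))
for X in [(.4755,-.0100,.006),(.4755,-.01,.022),(.4755,-.198,.061)]:print(X,proj(c,X))
k=big(cv2.inRange(hsv,(0,0,0),(180,255,40)),20,105,270,360);e=cv2.fitEllipse(cv2.convexHull(k));print("seat",e,ray(c,*e[0],.022))
```

```text
button ((312.55999755859375, 215.5629425048828), (21.714834213256836, 23.536134719848633), 175.08863830566406) [ 0.47542948 -0.13270048  0.048     ]
tab ((312.0, 269.0), (28.0, 40.0), 90.0) (292, 255, 41, 29)
255 293 326 [124, 15, 139]
258 293 327 [113, 153, 115]
261 293 327 [113, 165, 113]
264 293 328 [113, 163, 114]
267 293 329 [113, 161, 114]
270 293 330 [113, 160, 115]
273 294 331 [112, 163, 116]
276 293 332 [111, 170, 153]
279 294 332 [112, 171, 134]
282 294 332 [112, 169, 130]
red (287, 306, 1, 1) [ 0.45401349 -0.25096629  0.003     ]
plate ((319.5, 84.0), (14.0, 57.0), 90.0)
[0.36699297 0.04232366 0.016     ]
[ 0.36719678 -0.29281949  0.016     ]
[0.58660174 0.04129859 0.016     ]
[ 0.59351044 -0.29102056  0.016     ]
(0.4755, -0.01, 0.006) [311.69897993  69.094667  ]
(0.4755, -0.01, 0.022) [313.1419327   67.46800903]
(0.4755, -0.198, 0.061) [312.31518472 289.71683233]
seat ((315.4059753417969, 57.43678665161133), (70.5625991821289, 90.1068344116211), 30.057361602783203) [ 0.47723332 -0.00219234  0.022     ]
```

```bash
python3 -m crank '[[-15,5,0,0,0,0,1],[-15,5,0,0,0,0,1],[-15,5,0,0,0,0,1],[-15,5,0,0,0,0,1],[-14,6,10,0,0,0,1],[0,0,30,0,0,0,1],[0,0,30,0,0,0,1],[0,0,30,0,0,0,1],[0,0,30,0,0,0,1],[0,0,0,0,0,0,1]]'
python3 -m crank '[[0,0,25,0,0,0,1],[0,0,25,0,0,0,1],[0,0,0,0,0,0,0.5],[0,0,0,0,0,0,-1],[0,0,0,0,0,0,-1],[0,0,0,0,0,0,-1],[0,0,0,0,0,0,-1],[0,0,0,0,0,0,-1],[0,0,0,0,0,0,-1],[0,0,0,0,0,0,-1]]' 60
python3 - <<'E'
from h import *
save(get_image("scene"),"s1.png");a=cv2.imread("pics/s1.png");cv2.imwrite("pics/s1c.png",cv2.resize(a[140:260,130:340],None,fx=3,fy=3))
E
```

```text
t: 3.48
tool_pos: [0.4705, -0.1815, 0.0686]
tool_rot: [-2.212, -2.213, 0.005]
contact_force: [-0.7, 0.7, -0.8]
opening: 0.0853
grip_force: 0.0
t: 4.32
tool_pos: [0.4752, -0.1849, 0.0282]
tool_rot: [2.22, 2.221, -0.002]
contact_force: [-7.1, 1.4, 8.4]
opening: 0.0348
grip_force: 59.0
```

View pics/s1c.png

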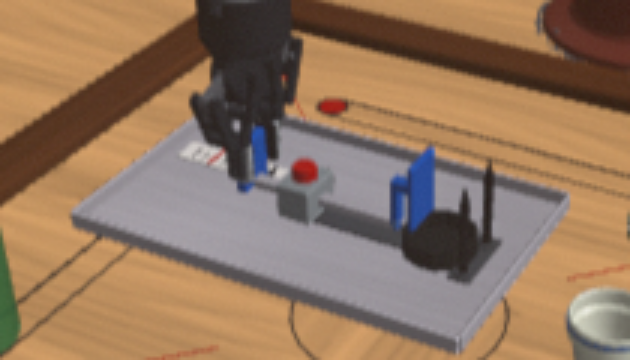

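The fingers hold the tab (opening 0.035). Next I pull it 64 mm.

```bash
python3 -m crank '[[-8,0,0,0,0,0,-1],[-8,0,0,0,0,0,-1],[-8,0,0,0,0,0,-1],[-8,0,0,0,0,0,-1],[-8,0,0,0,0,0,-1],[-8,0,0,0,0,0,-1],[-8,0,0,0,0,0,-1],[-8,0,0,0,0,0,-1],[0,0,0,0,0,0,-1],[0,0,0,0,0,0,-1]]' 60
python3 - <<'E'
from h import *
save(get_image("scene"),"s2.png");a=cv2.imread("pics/s2.png");b=cv2.imread("pics/s1.png")
print([cv2.moments(cv2.inRange(cv2.cvtColor(i,cv2.COLOR_BGR2HSV)[180:225,255:280],(105,120,50),(125,255,255)))["m00"]/255 for i in(b,a)])
cv2.imwrite("pics/s2c.png",cv2.resize(a[140:260,130:340],None,fx=3,fy=3))
E
```

```text
t: 5.2
tool_pos: [0.4751, -0.2428, 0.0278]
tool_rot: [-2.217, -2.212, -0.012]
contact_force: [-4.7, 23.5, 17.8]
opening: 0.0352
grip_force: 60.5
[239.0, 0.0]
```

View pics/s2c.png

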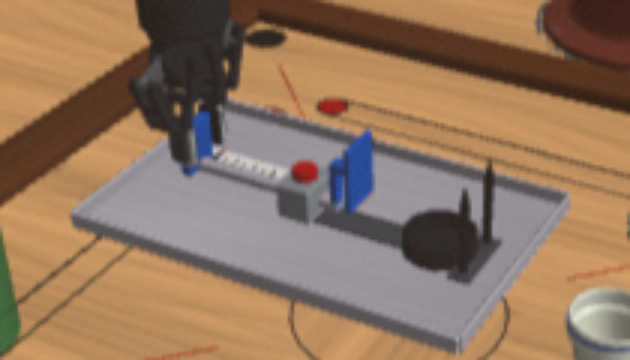

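The tool is at 58 mm and lagging under load. I'll pull 6 mm more and hold.

```bash
python3 -m crank '[[-2,0,0,0,0,0,-1],[-2,0,0,0,0,0,-1],[-2,0,0,0,0,0,-1],[0,0,0,0,0,0,-1],[0,0,0,0,0,0,-1],[0,0,0,0,0,0,-1],[0,0,0,0,0,0,-1],[0,0,0,0,0,0,-1],[0,0,0,0,0,0,-1],[0,0,0,0,0,0,-1]]' 60
python3 - <<'E'
from h import *
c=cam("scene");hs=[]
for n in("s1","now"):
    a=cv2.imread("pics/s1.png") if n=="s1" else get_image("scene")[:,:,::-1].copy()
    m=cv2.inRange(cv2.cvtColor(a,cv2.COLOR_BGR2HSV),(105,120,40),(125,255,255));m[:,:235]=0;m[225:]=0;m[:170]=0;m[:,285:]=0
    k=max(cv2.findContours(m,0,1)[0],key=cv2.contourArea)[:,0,:];b=cv2.boundingRect(k)
    # top-right corner: plate's seat face, top (z=.087)
    p=k[np.argmax(k[:,0]-k[:,1])];hs.append(ray(c,*p,.087));print(n,b,p,hs[-1])
print(hs[1]-hs[0]); print(ctrl.get_obs()["tool_pos"])
E
```

```text
t: 6.08
tool_pos: [0.4752, -0.2518, 0.028]
tool_rot: [-2.22, -2.216, -0.006]
contact_force: [-4.8, 12.3, 11.3]
opening: 0.0349
grip_force: 59.8
s1 (261, 190, 14, 27) [274 190] [ 0.46276742 -0.01903551  0.087     ]
now (237, 183, 14, 27) [250 183] [ 0.46115757 -0.08588363  0.087     ]
[-0.00160984 -0.06684811  0.        ]
[ 0.47517586 -0.25176353  0.02794856]
```

```bash
python3 -m crank '[[2,0,0,0,0,0,-1],[0,0,0,0,0,0,-1],[0,0,0,0,0,0,1],[0,0,0,0,0,0,1],[0,0,0,0,0,0,1],[0,0,0,0,0,0,1],[0,0,0,0,0,0,1],[0,0,0,0,0,0,1],[0,0,0,0,0,0,1],[0,0,0,0,0,0,1]]' 60
python3 -m crank '[[0,0,-30,0,0,0,1],[0,0,-40,0,0,0,1],[0,0,-40,0,0,0,1],[0,0,-40,0,0,0,1],[35,0,-20,0,0,0,1],[40,0,0,0,0,0,1],[40,0,0,0,0,0,1],[40,0,0,0,0,0,1],[10,0,0,0,0,0,1],[0,0,0,0,0,0,1]]'
python3 - <<'E'
from h import *
o=ctrl.get_obs();save(get_image("wrist"),"w2.png");print(o["tool_pos"])
save(get_image("top"),"t2.png")
E
```

```text
t: 6.97
tool_pos: [0.4748, -0.2521, 0.0252]
tool_rot: [-2.221, -2.221, 0.0]
contact_force: [1.2, 0.6, -0.1]
opening: 0.0855
grip_force: 0.0
t: 7.8
tool_pos: [0.4747, -0.0848, 0.1952]
tool_rot: [2.217, 2.226, 0.0]
contact_force: [0.2, -1.0, 0.3]
opening: 0.0855
grip_force: 0.0
[ 0.47467976 -0.08478296  0.19524934]
```

View pics/w2.png

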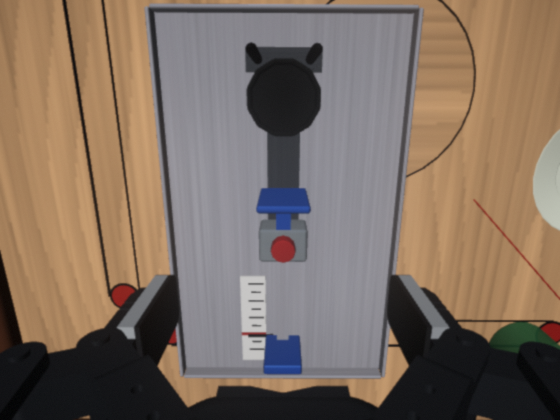

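The keeper is latched, with the tab pointer on the red line at (262,334). The seat is clear at about (284,97) and the plate stands next to the housing.

Run:
```python
from h import *
c=cam("wrist");a=cv2.imread("pics/w2.png")
m=(a.max(2)<38).astype(np.uint8)*255;q=np.zeros_like(m);q[40:140,235:335]=m[40:140,235:335];q=cv2.morphologyEx(q,cv2.MORPH_OPEN,np.ones((13,13)))
k=max(cv2.findContours(q,0,1)[0],key=cv2.contourArea);e=cv2.fitEllipse(cv2.convexHull(k));b=cv2.boundingRect(k);print(e,b)
u=b[0]+b[2]/2
print("left/right",ray(c,b[0],97,.022),ray(c,b[0]+b[2],97,.022),"near",ray(c,u,b[1]+b[3],.022), "cen",ray(c,*e[0],.022))
for p in[(150,7),(420,10),(185,378),(383,378)]:print(ray(c,*p,.016))
print("button",ray(c,283,248,.048)); print("posts tops",ray(c,250,47,.085),ray(c,317,47,.085))
# cups again in top
a=cv2.imread("pics/t2.png");b=cv2.imread("pics/top0.png");d=cv2.absdiff(a,b).max(2);d[:,260:]=0;print("moved px",(d>40).sum(),np.argwhere(d>40).mean(0) if (d>40).any() else "")
```

```text
((283.2404479980469, 96.46441650390625), (71.9405288696289, 77.88414001464844), 177.76144409179688) (249, 59, 70, 76)
left/right [ 0.44788853 -0.0102079   0.022     ] [ 0.5064829  -0.01023483  0.022     ] near [ 0.47720509 -0.04145703  0.022     ] cen [ 0.47654893 -0.00979407  0.022     ]
[0.37038602 0.05821841 0.016     ]
[0.58580107 0.05600247 0.016     ]
[ 0.36922936 -0.30266864  0.016     ]
[ 0.58559528 -0.30283909  0.016     ]
button [ 0.47629234 -0.13576235  0.048     ]
posts tops [0.45498656 0.0199351  0.085     ] [0.49819924 0.01991714 0.085     ]
moved px 1401 [402.33904354 172.28479657]
```

```bash
cat > cups.py <<'E'
from h import *
import sys
def look(zr=.054,exp=None,name=None):
    o=ctrl.get_obs();a=get_image("wrist")[:,:,::-1].copy();c=cam("wrist",o);p=o["tool_pos"]
    if name:cv2.imwrite("pics/"+name,a)
    h=cv2.cvtColor(a,cv2.COLOR_BGR2HSV)
    m=(((h[...,1]<75)|((h[...,0]>35)&(h[...,0]<140)))&(h[...,2]>45)).astype(np.uint8)*255
    m=cv2.morphologyEx(m,cv2.MORPH_CLOSE,np.ones((5,5)))
    cs=cv2.findContours(m,cv2.RETR_EXTERNAL,1)[0];f=np.zeros_like(m);cv2.drawContours(f,cs,-1,255,-1)
    f=cv2.morphologyEx(f,cv2.MORPH_OPEN,cv2.getStructuringElement(2,(15,15)))
    for k in cv2.findContours(f,cv2.RETR_EXTERNAL,1)[0]:
        if cv2.contourArea(k)<1500: continue
        e=cv2.fitEllipse(cv2.convexHull(k)) ;X=ray(c,*e[0],zr)
        r=np.linalg.norm(ray(c,e[0][0]+sum(e[1])/4,e[0][1],zr)-X)
        if .027<r<.038:
            hu=np.median(h[int(e[0][1])-8:int(e[0][1])+8,int(e[0][0])-8:int(e[0][0])+8].reshape(-1,3),0)
            print("px",np.round(e[0]),"r%.4f"%r,"X",X.round(4),"hsv",hu,"move tool x %.1f y %.1f z %.1f"%((X[1]-p[1])*1e3,(X[0]-p[0])*1e3,(p[2]-.031)*1e3))
    print("tcp",np.round(p,4),"t",o["t"],"open",o["opening"],"F",np.round(o["contact_force"],1),"grip",o["grip_force"],"; to seat: x %.1f y %.1f"%((-.011-p[1])*1e3,(.4768-p[0])*1e3))
if __name__=="__main__": look(name=sys.argv[1] if len(sys.argv)>1 else None)
E
python3 -m crank '[[25,-8,0,0,0,0,1],[25,-8,0,0,0,0,1],[25,-8,0,0,0,0,1],[25,-8,0,0,0,0,1],[25,-8,0,0,0,0,1],[25,-8,0,0,0,0,1],[25,-7,0,0,0,0,1],[0,0,0,0,0,0,1],[0,0,0,0,0,0,1],[0,0,0,0,0,0,1]]'
python3 cups.py w3.png
```

```text
t: 8.73
tool_pos: [0.4204, 0.0867, 0.1953]
tool_rot: [2.223, 2.219, -0.001]
contact_force: [-0.8, -0.0, 0.6]
opening: 0.0853
grip_force: 0.0
px [280.  94.] r0.0325 X [0.4199 0.166  0.054 ] hsv [71. 94. 92.] move tool x 79.3 y -0.5 z 164.3
px [455.  91.] r0.0342 X [0.5509 0.1677 0.054 ] hsv [ 36.  18. 144.] move tool x 81.0 y 130.5 z 164.3
tcp [0.4204 0.0867 0.1953] t 8.7333 open 0.08526464967804945 F [-0.8 -0.   0.6] grip 0.0 ; to seat: x -97.7 y 56.4
```

View pics/w3.png

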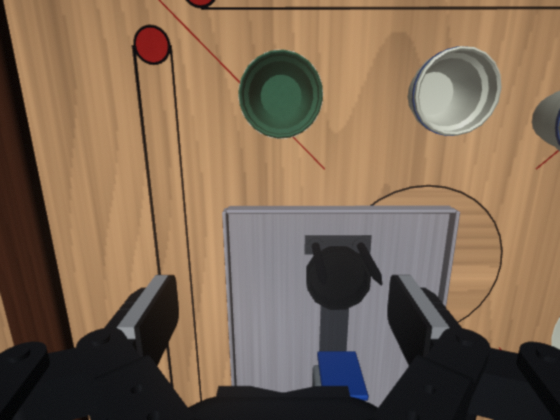

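The green cup at (280,94) is seen from straight above and upright. A white cup is at (455,91). I'll grasp the green one by the collar.

```bash
python3 -m crank '[[27,0,0,0,0,0,1],[27,0,10,0,0,0,1],[25,0,30,0,0,0,1],[0,0,35,0,0,0,1],[0,0,35,0,0,0,1],[0,0,30,0,0,0,1],[0,0,16,0,0,0,1],[0,0,8,0,0,0,1],[0,0,0,0,0,0,1],[0,0,0,0,0,0,1]]'
python3 -m crank '[[0,0,0,0,0,0,-1],[0,0,0,0,0,0,-1],[0,0,0,0,0,0,-1],[0,0,0,0,0,0,-1],[0,0,0,0,0,0,-1],[0,0,0,0,0,0,-1],[0,0,-5,0,0,0,-1],[0,0,-10,0,0,0,-1],[0,0,-15,0,0,0,-1],[0,0,0,0,0,0,-1]]' 40
python3 cups.py w4.png
```

```text
t: 9.62
tool_pos: [0.4208, 0.1664, 0.0319]
tool_rot: [2.223, 2.22, 0.001]
contact_force: [0.2, 0.3, 0.7]
opening: 0.0852
grip_force: 0.0
t: 10.45
tool_pos: [0.4218, 0.1675, 0.0645]
tool_rot: [2.219, 2.22, 0.007]
contact_force: [1.1, 0.0, -1.4]
opening: 0.0626
grip_force: 44.0
px [538. 258.] r0.0335 X [0.5422 0.1715 0.054 ] hsv [ 41.  17. 167.] move tool x 3.9 y 120.4 z 33.5
px [154. -33.] r0.0276 X [0.3755 0.2889 0.054 ] hsv [120.  21.  25.] move tool x 121.3 y -46.3 z 33.5
tcp [0.4218 0.1675 0.0645] t 10.45 open 0.06255315878970832 F [ 1.1  0.  -1.4] grip 43.977703345008194 ; to seat: x -178.5 y 55.0
```

View pics/w4.png

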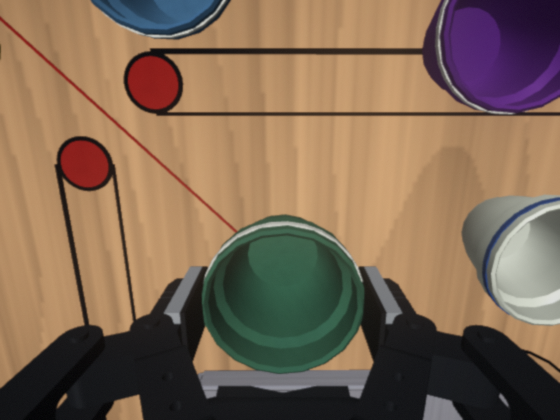

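The green cup is held cleanly in the gripper (rim at (283,297)). I'll carry it to above the seat.

```bash
python3 -m crank '[[0,0,-30,0,0,0,-1],[0,0,-35,0,0,0,-1],[0,0,-30,0,0,0,-1],[-30,9,0,0,0,0,-1],[-30,9,0,0,0,0,-1],[-30,9,0,0,0,0,-1],[-30,9,0,0,0,0,-1],[-30,9,0,0,0,0,-1],[-28,10,0,0,0,0,-1],[0,0,0,0,0,0,-1]]'
python3 -m crank '[[0,0,0,0,0,0,-1],[0,0,0,0,0,0,-1],[0,0,0,0,0,0,-1],[0,0,0,0,0,0,-1],[0,0,15,0,0,0,-1],[0,0,10,0,0,0,-1],[0,0,0,0,0,0,-1],[0,0,0,0,0,0,-1],[0,0,0,0,0,0,-1],[0,0,0,0,0,0,-1]]'
python3 cups.py w5.png
```

```text
t: 11.33
tool_pos: [0.4756, -0.0149, 0.1559]
tool_rot: [2.226, 2.215, -0.002]
contact_force: [0.2, 1.2, -0.9]
opening: 0.0625
grip_force: 44.6
t: 12.17
tool_pos: [0.4753, -0.0109, 0.132]
tool_rot: [2.22, 2.221, 0.001]
contact_force: [-0.3, -0.8, -1.3]
opening: 0.0624
grip_force: 44.6
tcp [ 0.4753 -0.0109  0.132 ] t 12.1667 open 0.062387969573057526 F [-0.3 -0.8 -1.3] grip 44.551399229094386 ; to seat: x -0.1 y 1.5
```

View pics/w5.png

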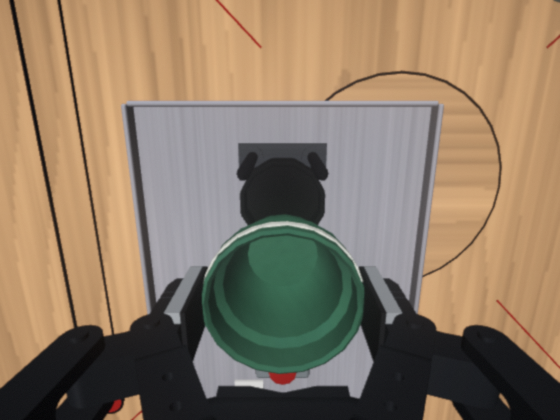

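The held cup lines up between the posts (247,157) and (319,157). I'll lower it into the seat.

```bash
python3 -m crank '[[0,1,15,0,0,0,-1],[0,0,20,0,0,0,-1],[0,0,20,0,0,0,-1],[0,0,15,0,0,0,-1],[0,0,8,0,0,0,-1],[0,0,5,0,0,0,-1],[0,0,3,0,0,0,-1],[0,0,3,0,0,0,-1],[0,0,0,0,0,0,-1],[0,0,0,0,0,0,-1]]'
```

```text
t: 13.05
tool_pos: [0.4763, -0.011, 0.0429]
tool_rot: [2.221, 2.221, 0.001]
contact_force: [0.3, 1.0, -1.0]
opening: 0.0626
grip_force: 44.5
```

```bash
python3 -m crank '[[0,0,2,0,0,0,-1],[0,0,1,0,0,0,-1],[0,0,1,0,0,0,-1],[0,0,0,0,0,0,-1],[0,0,0,0,0,0,-1],[0,0,0,0,0,0,-1],[0,0,0,0,0,0,-1],[0,0,0,0,0,0,-1],[0,0,0,0,0,0,-1],[0,0,0,0,0,0,-1]]'
```

```text
t: 13.88
tool_pos: [0.4763, -0.0106, 0.0397]
tool_rot: [-2.221, -2.221, -0.001]
contact_force: [-5.0, 4.0, 7.6]
opening: 0.0622
grip_force: 45.4
```

```bash
python3 -m crank '[[0,0,0,0,0,0,1],[0,0,0,0,0,0,1],[0,0,0,0,0,0,1],[0,0,0,0,0,0,1],[0,0,0,0,0,0,1],[0,0,-20,0,0,0,1],[0,0,-35,0,0,0,1],[0,0,-40,0,0,0,1],[0,0,-40,0,0,0,1],[0,0,-20,0,0,0,1]]'
python3 - <<'E'
from h import *
save(get_image("wrist"),"w6.png");print(ctrl.get_obs()["tool_pos"])
E
python3 -m crank '[[20,15,0,0,0,0,1],[20,15,0,0,0,0,1],[20,15,0,0,0,0,1],[20,15,0,0,0,0,1],[20,15,0,0,0,0,1],[0,0,0,0,0,0,1],[0,0,0,0,0,0,1],[0,0,0,0,0,0,1],[0,0,0,0,0,0,1],[0,0,0,0,0,0,1]]'
python3 cups.py w7.png
```

```text
t: 14.72
tool_pos: [0.4779, -0.0114, 0.199]
tool_rot: [2.217, 2.217, 0.007]
contact_force: [1.2, -0.3, 0.7]
opening: 0.0854
grip_force: 0.0
[ 0.47963477 -0.01175239  0.20213493]
t: 15.6
tool_pos: [0.5504, 0.0882, 0.1932]
tool_rot: [2.223, 2.22, -0.0]
contact_force: [-0.2, -0.1, 0.7]
opening: 0.0854
grip_force: 0.0
px [434. 120.] r0.0334 X [0.6665 0.1481 0.054 ] hsv [ 37.   18.  173.5] move tool x 59.9 y 116.2 z 162.2
px [285.  93.] r0.0329 X [0.5532 0.168  0.054 ] hsv [ 38.  17. 182.] move tool x 79.8 y 2.8 z 162.2
tcp [0.5504 0.0882 0.1932] t 15.6 open 0.0853948630208624 F [-0.2 -0.1  0.7] grip 0.0 ; to seat: x -99.2 y -73.6
```

View pics/w6.png

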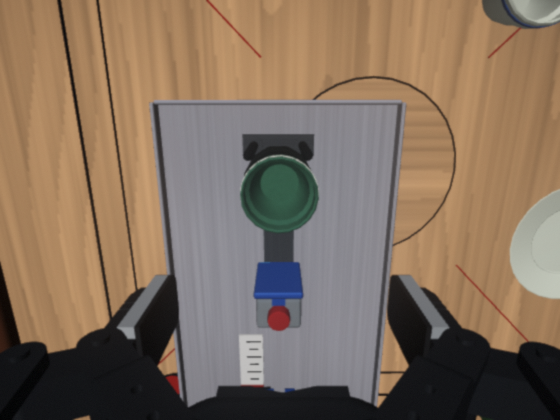

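The green cup stands upright in the seat at (280,193). The next white cup is at (285,93) in the latest frame.

```bash
python3 -m crank '[[27,3,0,0,0,0,1],[27,0,10,0,0,0,1],[26,0,30,0,0,0,1],[0,0,35,0,0,0,1],[0,0,35,0,0,0,1],[0,0,30,0,0,0,1],[0,0,16,0,0,0,1],[0,0,6,0,0,0,1],[0,0,0,0,0,0,1],[0,0,0,0,0,0,1]]'
python3 -m crank '[[0,0,0,0,0,0,-1],[0,0,0,0,0,0,-1],[0,0,0,0,0,0,-1],[0,0,0,0,0,0,-1],[0,0,0,0,0,0,-1],[0,0,0,0,0,0,-1],[0,0,-20,0,0,0,-1],[0,0,-35,0,0,0,-1],[0,0,-35,0,0,0,-1],[0,0,-35,0,0,0,-1]]' 40
python3 -m crank '[[-30,-12,0,0,0,0,-1],[-30,-13,0,0,0,0,-1],[-30,-13,0,0,0,0,-1],[-30,-13,0,0,0,0,-1],[-30,-13,0,0,0,0,-1],[-29,-12,0,0,0,0,-1],[0,0,0,0,0,0,-1],[0,0,0,0,0,0,-1],[0,0,0,0,0,0,-1],[0,0,0,0,0,0,-1]]'
python3 cups.py w8.png
```

```text
t: 16.48
tool_pos: [0.5546, 0.1688, 0.0324]
tool_rot: [2.221, 2.22, 0.002]
contact_force: [-0.4, 0.5, 0.5]
opening: 0.0853
grip_force: 0.0
t: 17.32
tool_pos: [0.5534, 0.1689, 0.1577]
tool_rot: [-2.221, -2.221, 0.001]
contact_force: [0.9, -0.8, -1.1]
opening: 0.0624
grip_force: 44.3
t: 18.15
tool_pos: [0.4782, -0.0094, 0.1566]
tool_rot: [2.22, 2.222, 0.001]
contact_force: [-0.2, -0.4, -0.6]
opening: 0.0624
grip_force: 44.3
tcp [ 0.4782 -0.0094  0.1566] t 18.15 open 0.0623520693091323 F [-0.2 -0.4 -0.6] grip 44.3094815639779 ; to seat: x -1.6 y -1.4
```

View pics/w8.png

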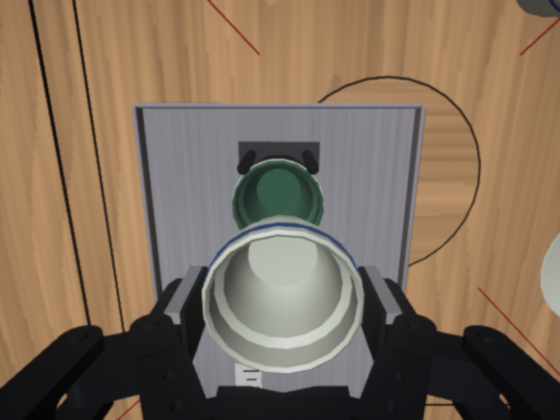

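The green cup's rim in the seat spans u 232–323 with its top at v 158. The white cup is held at (283,297).

Run:
```python
from h import *
c=cam("wrist");a=cv2.imread("pics/w8.png");h=cv2.cvtColor(a,cv2.COLOR_BGR2HSV)
L,Rr=ray(c,232,200,.06),ray(c,323.5,200,.06);print(L,Rr,(L+Rr)/2,ray(c,278,158,.06)-[0,.032,0])
print(proj(c,[.4768,-.011+.032,.085]),[proj(c,[.4768+s*.022,.021,.085]) for s in(-1,1)])
# held cup rim front edge pixel -> offset in tool x, rim 22 above TCP
o=ctrl.get_obs()["tool_pos"];print("held top",ray(c,283,216,o[2]+.022)-o, "bottom",ray(c,283,371,o[2]+.022)-o)
```

```text
[ 4.44383856e-01 -3.41165001e-04  6.00000000e-02] [ 5.07424565e-01 -3.44628323e-04  6.00000000e-02] [ 4.75904210e-01 -3.42896662e-04  6.00000000e-02] [ 0.47618042 -0.00339517  0.06      ]
[278.58597444 176.82064834] [array([242.22555081, 176.82112817]), array([314.94185447, 176.82016857])]
held top [0.00115383 0.03531995 0.022     ] bottom [ 0.00118069 -0.03086335  0.022     ]
```

```bash
python3 -m crank '[[1,-2,15,0,0,0,-1],[0,0,20,0,0,0,-1],[0,0,20,0,0,0,-1],[0,0,15,0,0,0,-1],[0,0,10,0,0,0,-1],[0,0,7,0,0,0,-1],[0,0,5,0,0,0,-1],[0,0,4,0,0,0,-1],[0,0,0,0,0,0,-1],[0,0,0,0,0,0,-1]]'
python3 -m crank '[[0,0,2,0,0,0,-1],[0,0,1,0,0,0,-1],[0,0,1,0,0,0,-1],[0,0,0,0,0,0,-1],[0,0,0,0,0,0,-1],[0,0,0,0,0,0,-1],[0,0,0,0,0,0,-1],[0,0,0,0,0,0,-1],[0,0,0,0,0,0,-1],[0,0,0,0,0,0,-1]]'
```

```text
t: 19.03
tool_pos: [0.4758, -0.0089, 0.0602]
tool_rot: [-2.221, -2.221, 0.0]
contact_force: [0.2, 0.6, -1.1]
opening: 0.0624
grip_force: 44.3
t: 19.87
tool_pos: [0.4766, -0.0088, 0.0576]
tool_rot: [2.221, 2.221, 0.002]
contact_force: [-1.7, 2.2, 6.1]
opening: 0.0622
grip_force: 45.1
```

Seated at the expected height. I'll release and go to the second white cup.

```bash
python3 -m crank '[[0,0,0,0,0,0,1],[0,0,0,0,0,0,1],[0,0,0,0,0,0,1],[0,0,0,0,0,0,1],[0,0,0,0,0,0,1],[0,0,-20,0,0,0,1],[0,0,-35,0,0,0,1],[0,0,-40,0,0,0,1],[0,0,-40,0,0,0,1],[0,0,-5,0,0,0,1]]'
python3 -m crank '[[12,32,0,0,0,0,1],[12,32,0,0,0,0,1],[12,32,0,0,0,0,1],[12,32,0,0,0,0,1],[12,32,0,0,0,0,1],[15,30,0,0,0,0,1],[0,0,0,0,0,0,1],[0,0,0,0,0,0,1],[0,0,0,0,0,0,1],[0,0,0,0,0,0,1]]'
python3 cups.py w9.png
```

```text
t: 20.7
tool_pos: [0.4799, -0.0098, 0.2051]
tool_rot: [2.213, 2.213, 0.012]
contact_force: [0.8, -0.4, 1.2]
opening: 0.0855
grip_force: 0.0
t: 21.53
tool_pos: [0.6651, 0.0656, 0.1963]
tool_rot: [-2.222, -2.221, 0.001]
contact_force: [-0.2, 0.3, -0.3]
opening: 0.0853
grip_force: 0.0
px [285.  89.] r0.0329 X [0.6683 0.1479 0.054 ] hsv [ 38.  17. 183.] move tool x 82.4 y 3.2 z 165.3
tcp [0.6651 0.0656 0.1963] t 21.5333 open 0.08527668931772772 F [-0.2  0.3 -0.3] grip 0.0 ; to seat: x -76.6 y -188.3
```

```bash
python3 -m crank '[[27,3,0,0,0,0,1],[27,0,10,0,0,0,1],[28,0,30,0,0,0,1],[0,0,35,0,0,0,1],[0,0,35,0,0,0,1],[0,0,30,0,0,0,1],[0,0,16,0,0,0,1],[0,0,8,0,0,0,1],[0,0,0,0,0,0,1],[0,0,0,0,0,0,1]]'
python3 -m crank '[[0,0,0,0,0,0,-1],[0,0,0,0,0,0,-1],[0,0,0,0,0,0,-1],[0,0,0,0,0,0,-1],[0,0,0,0,0,0,-1],[0,0,0,0,0,0,-1],[0,0,-20,0,0,0,-1],[0,0,-35,0,0,0,-1],[0,0,-35,0,0,0,-1],[0,0,-35,0,0,0,-1]]' 40
python3 -m crank '[[-22,-27,0,0,0,0,-1],[-22,-27,0,0,0,0,-1],[-22,-27,0,0,0,0,-1],[-22,-27,0,0,0,0,-1],[-22,-27,0,0,0,0,-1],[-23,-28,0,0,0,0,-1],[-23,-28,0,0,0,0,-1],[0,0,0,0,0,0,-1],[0,0,0,0,0,0,-1],[0,0,0,0,0,0,-1]]'
python3 cups.py w10.png
```

```text
t: 22.42
tool_pos: [0.6699, 0.1478, 0.0341]
tool_rot: [2.221, 2.22, 0.003]
contact_force: [-0.2, 0.5, 0.4]
opening: 0.0856
grip_force: 0.0
t: 23.25
tool_pos: [0.6685, 0.148, 0.1589]
tool_rot: [-2.221, -2.221, 0.0]
contact_force: [0.1, 1.1, -0.9]
opening: 0.0628
grip_force: 44.2
t: 24.08
tool_pos: [0.4784, -0.0081, 0.1582]
tool_rot: [2.221, 2.22, 0.002]
contact_force: [-0.9, 0.4, -0.8]
opening: 0.0625
grip_force: 44.3
tcp [ 0.4784 -0.0081  0.1582] t 24.0833 open 0.06249119350443524 F [-0.9  0.4 -0.8] grip 44.28628041408956 ; to seat: x -2.9 y -1.6
```

View pics/w10.png

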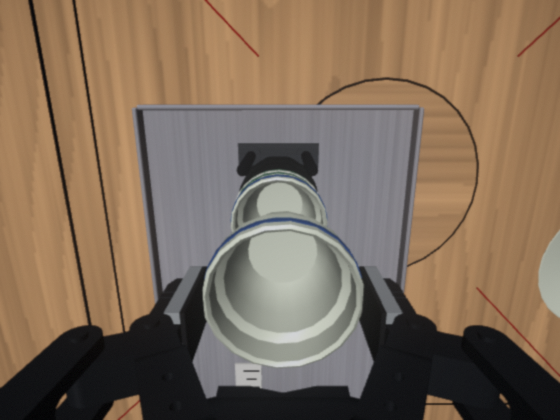

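The white cup is nested, with its rim at (279,215). The third cup is held, so I'll lower it.

```bash
python3 -m crank '[[0,-2,15,0,0,0,-1],[0,0,20,0,0,0,-1],[0,0,15,0,0,0,-1],[0,0,10,0,0,0,-1],[0,0,8,0,0,0,-1],[0,0,5,0,0,0,-1],[0,0,4,0,0,0,-1],[0,0,0,0,0,0,-1],[0,0,0,0,0,0,-1],[0,0,0,0,0,0,-1]]'
python3 -m crank '[[0,0,2,0,0,0,-1],[0,0,1,0,0,0,-1],[0,0,1,0,0,0,-1],[0,0,1,0,0,0,-1],[0,0,0,0,0,0,-1],[0,0,0,0,0,0,-1],[0,0,0,0,0,0,-1],[0,0,0,0,0,0,-1],[0,0,0,0,0,0,-1],[0,0,0,0,0,0,-1]]'
```

```text
t: 24.97
tool_pos: [0.4763, -0.0081, 0.081]
tool_rot: [2.221, 2.221, 0.001]
contact_force: [0.3, -0.3, -0.6]
opening: 0.0626
grip_force: 44.3
t: 25.8
tool_pos: [0.4762, -0.0082, 0.0759]
tool_rot: [2.221, 2.221, 0.0]
contact_force: [-1.3, -2.3, 5.2]
opening: 0.0625
grip_force: 44.8
```

```bash
python3 -m crank '[[0,0,0,0,0,0,1],[0,0,0,0,0,0,1],[0,0,0,0,0,0,1],[0,0,0,0,0,0,1],[0,0,0,0,0,0,1],[0,0,-20,0,0,0,1],[0,0,-35,0,0,0,1],[0,0,-40,0,0,0,1],[0,0,-25,0,0,0,1],[0,0,0,0,0,0,1]]'
python3 -m crank '[[29,21,0,0,0,0,1],[29,21,0,0,0,0,1],[29,21,0,0,0,0,1],[29,21,0,0,0,0,1],[29,21,0,0,0,0,1],[29,20,0,0,0,0,1],[29,20,0,0,0,0,1],[0,0,0,0,0,0,1],[0,0,0,0,0,0,1],[0,0,0,0,0,0,1]]'
python3 cups.py w11.png
```

```text
t: 26.63
tool_pos: [0.4795, -0.0085, 0.2027]
tool_rot: [2.214, 2.214, 0.012]
contact_force: [0.1, 0.6, 0.6]
opening: 0.0852
grip_force: 0.0
t: 27.47
tool_pos: [0.6202, 0.1948, 0.194]
tool_rot: [-2.22, -2.221, 0.003]
contact_force: [0.4, -0.5, -0.2]
opening: 0.0853
grip_force: 0.0
px [ 75. 319.] r0.0311 X [0.4324 0.0801 0.054 ] hsv [125.  12. 141.] move tool x -114.7 y -187.8 z 163.0
px [147.  99.] r0.0331 X [0.5193 0.2703 0.054 ] hsv [137. 170. 105.] move tool x 75.5 y -100.9 z 163.0
px [285.  88.] r0.0329 X [0.623  0.2782 0.054 ] hsv [105. 120. 123.] move tool x 83.4 y 2.8 z 163.0
tcp [0.6202 0.1948 0.194 ] t 27.4667 open 0.08528228757094758 F [ 0.4 -0.5 -0.2] grip 0.0 ; to seat: x -205.8 y -143.4
```

The blue cup (hue 105) is at (285,88). The purple one at (147,99) is excluded. I'll grasp the blue and carry it.

```bash
python3 -m crank '[[27,3,0,0,0,0,1],[27,0,10,0,0,0,1],[29,0,30,0,0,0,1],[0,0,35,0,0,0,1],[0,0,35,0,0,0,1],[0,0,30,0,0,0,1],[0,0,16,0,0,0,1],[0,0,7,0,0,0,1],[0,0,0,0,0,0,1],[0,0,0,0,0,0,1]]'
python3 -m crank '[[0,0,0,0,0,0,-1],[0,0,0,0,0,0,-1],[0,0,0,0,0,0,-1],[0,0,0,0,0,0,-1],[0,0,0,0,0,0,-1],[0,0,0,0,0,0,-1],[0,0,-20,0,0,0,-1],[0,0,-35,0,0,0,-1],[0,0,-35,0,0,0,-1],[0,0,-40,0,0,0,-1]]' 40
python3 -m crank '[[-36,-18,-2,0,0,0,-1],[-36,-18,-2,0,0,0,-1],[-36,-18,-2,0,0,0,-1],[-36,-18,-2,0,0,0,-1],[-36,-19,0,0,0,0,-1],[-36,-19,0,0,0,0,-1],[-36,-19,0,0,0,0,-1],[-35,-19,0,0,0,0,-1],[0,0,0,0,0,0,-1],[0,0,0,0,0,0,-1]]'
python3 cups.py w12.png
python3 - <<'E'
from h import *
c=cam("wrist");a=cv2.imread("pics/w12.png");h=cv2.cvtColor(a,cv2.COLOR_BGR2HSV)
for nm,m in(("blue held",cv2.inRange(h,(98,70,40),(115,255,255))),("white stack",cv2.inRange(h,(0,0,110),(180,40,255)))):
    m[:,:200]=0;m[:,370:]=0
    if nm[0]=="w":m[:165]=0
    k=max(cv2.findContours(m,0,1)[0],key=cv2.contourArea);print(nm,cv2.boundingRect(k),cv2.contourArea(k))
E
```

```text
t: 28.35
tool_pos: [0.625, 0.2777, 0.0342]
tool_rot: [2.221, 2.22, 0.004]
contact_force: [-0.7, -0.0, 0.4]
opening: 0.0854
grip_force: 0.0
t: 29.18
tool_pos: [0.6226, 0.2776, 0.1622]
tool_rot: [-2.22, -2.221, 0.004]
contact_force: [0.2, 0.9, -1.3]
opening: 0.0623
grip_force: 44.3
t: 30.02
tool_pos: [0.4753, -0.0105, 0.1708]
tool_rot: [2.225, 2.217, 0.001]
contact_force: [-0.1, -0.1, -1.5]
opening: 0.0622
grip_force: 44.4
px [571. 261.] r0.0339 X [ 0.7039 -0.0583  0.054 ] hsv [nan nan nan] move tool x -47.8 y 228.7 z 139.8
tcp [ 0.4753 -0.0105  0.1708] t 30.0167 open 0.06219883506472514 F [-0.1 -0.1 -1.5] grip 44.43602445186116 ; to seat: x -0.5 y 1.5
blue held (202, 223, 162, 146) 18198.5
white stack (200, 165, 170, 112) 11657.5
  return _methods._mean(a, axis=axis, dtype=dtype,
  ret = um.true_divide(
```

```bash
python3 -m crank '[[2,1,15,0,0,0,-1],[0,0,20,0,0,0,-1],[0,0,15,0,0,0,-1],[0,0,10,0,0,0,-1],[0,0,6,0,0,0,-1],[0,0,4,0,0,0,-1],[0,0,4,0,0,0,-1],[0,0,0,0,0,0,-1],[0,0,0,0,0,0,-1],[0,0,0,0,0,0,-1]]'
python3 -m crank '[[0,0,2,0,0,0,-1],[0,0,1,0,0,0,-1],[0,0,1,0,0,0,-1],[0,0,0,0,0,0,-1],[0,0,0,0,0,0,-1],[0,0,0,0,0,0,-1],[0,0,0,0,0,0,-1],[0,0,0,0,0,0,-1],[0,0,0,0,0,0,-1],[0,0,0,0,0,0,-1]]'
```

```text
t: 30.9
tool_pos: [0.4772, -0.0071, 0.097]
tool_rot: [2.221, 2.221, 0.001]
contact_force: [0.6, -1.0, -2.0]
opening: 0.062
grip_force: 44.4
t: 31.73
tool_pos: [0.4769, -0.0072, 0.0927]
tool_rot: [2.221, 2.221, -0.0]
contact_force: [-2.0, -2.4, 3.4]
opening: 0.062
grip_force: 45.0
```

```bash
python3 -m crank '[[0,0,1,0,0,0,-1],[0,0,0,0,0,0,1],[0,0,0,0,0,0,1],[0,0,0,0,0,0,1],[0,0,0,0,0,0,1],[0,0,0,0,0,0,1],[0,0,-20,0,0,0,1],[0,0,-35,0,0,0,1],[0,0,-35,0,0,0,1],[0,0,-15,0,0,0,1]]'
python3 -m crank '[[32,-15,0,0,0,0,1],[32,-15,0,0,0,0,1],[32,-15,0,0,0,0,1],[32,-15,0,0,0,0,1],[32,-15,0,0,0,0,1],[32,-15,0,0,0,0,1],[32,-13,0,0,0,0,1],[0,0,0,0,0,0,1],[0,0,0,0,0,0,1],[0,0,0,0,0,0,1]]'
python3 cups.py w13.png
```

```text
t: 32.57
tool_pos: [0.4788, -0.0073, 0.2013]
tool_rot: [2.217, 2.218, 0.007]
contact_force: [1.0, -0.4, 0.3]
opening: 0.0856
grip_force: 0.0
t: 33.4
tool_pos: [0.3739, 0.2167, 0.1962]
tool_rot: [2.221, 2.222, -0.0]
contact_force: [0.0, 0.3, 0.1]
opening: 0.0854
grip_force: 0.0
px [282.  89.] r0.0331 X [0.3747 0.2993 0.054 ] hsv [105. 121. 121.] move tool x 82.5 y 0.8 z 165.2
tcp [0.3739 0.2167 0.1962] t 33.4 open 0.08538351523938215 F [0.  0.3 0.1] grip 0.0 ; to seat: x -227.7 y 102.9
```

```bash
python3 -m crank '[[27,1,0,0,0,0,1],[27,0,10,0,0,0,1],[28,0,30,0,0,0,1],[0,0,35,0,0,0,1],[0,0,35,0,0,0,1],[0,0,30,0,0,0,1],[0,0,16,0,0,0,1],[0,0,8,0,0,0,1],[0,0,0,0,0,0,1],[0,0,0,0,0,0,1]]'
python3 -m crank '[[0,0,0,0,0,0,-1],[0,0,0,0,0,0,-1],[0,0,0,0,0,0,-1],[0,0,0,0,0,0,-1],[0,0,0,0,0,0,-1],[0,0,0,0,0,0,-1],[0,0,-30,0,0,0,-1],[0,0,-35,0,0,0,-1],[0,0,-38,0,0,0,-1],[0,0,-40,0,0,0,-1]]' 40
python3 -m crank '[[-38,13,-2,0,0,0,-1],[-38,13,-2,0,0,0,-1],[-38,13,-2,0,0,0,-1],[-38,13,-2,0,0,0,-1],[-38,13,0,0,0,0,-1],[-38,13,0,0,0,0,-1],[-38,12,0,0,0,0,-1],[-38,12,0,0,0,0,-1],[-3,0,0,0,0,0,-1],[0,0,0,0,0,0,-1]]'
python3 - <<'E'
from h import *
o=ctrl.get_obs();print(o["tool_pos"],o["opening"],o["contact_force"]);a=get_image("wrist")[:,:,::-1].copy();cv2.imwrite("pics/w14.png",a);h=cv2.cvtColor(a,cv2.COLOR_BGR2HSV)
m=cv2.inRange(h,(98,70,40),(115,255,255))
for k in cv2.findContours(m,0,1)[0]:
    if cv2.contourArea(k)>300:print(cv2.boundingRect(k),cv2.contourArea(k))
print("expected held rim (202,223,162,146)")
E
```

```text
t: 34.28
tool_pos: [0.3759, 0.2985, 0.033]
tool_rot: [2.223, 2.219, 0.001]
contact_force: [-0.0, -0.0, 0.8]
opening: 0.086
grip_force: 0.0
t: 35.12
tool_pos: [0.3741, 0.2986, 0.1766]
tool_rot: [-2.221, -2.222, 0.001]
contact_force: [1.6, 0.8, -0.7]
opening: 0.0628
grip_force: 44.8
t: 35.95
tool_pos: [0.4772, -0.0099, 0.1838]
tool_rot: [2.226, 2.216, 0.001]
contact_force: [0.4, 1.2, -0.5]
opening: 0.0629
grip_force: 44.8
[ 0.47715318 -0.00994331  0.18381779] 0.06291444655548703 [ 0.36526919  1.23378547 -0.52781761]
(201, 223, 164, 147) 18385.5
(231, 173, 101, 62) 3744.0
expected held rim (202,223,162,146)
```

Held as before, and the stack's top rim is centred beneath at u=281. I'll lower it.

```bash
python3 -m crank '[[2,0,15,0,0,0,-1],[0,0,20,0,0,0,-1],[0,0,15,0,0,0,-1],[0,0,8,0,0,0,-1],[0,0,6,0,0,0,-1],[0,0,5,0,0,0,-1],[0,0,0,0,0,0,-1],[0,0,0,0,0,0,-1],[0,0,0,0,0,0,-1],[0,0,0,0,0,0,-1]]'
python3 -m crank '[[0,0,2,0,0,0,-1],[0,0,1,0,0,0,-1],[0,0,1,0,0,0,-1],[0,0,1,0,0,0,-1],[0,0,0,0,0,0,-1],[0,0,0,0,0,0,-1],[0,0,0,0,0,0,-1],[0,0,0,0,0,0,-1],[0,0,0,0,0,0,-1],[0,0,0,0,0,0,-1]]'
```

```text
t: 36.83
tool_pos: [0.4773, -0.0061, 0.1151]
tool_rot: [2.221, 2.221, 0.001]
contact_force: [0.1, -0.9, -0.6]
opening: 0.0624
grip_force: 44.8
t: 37.67
tool_pos: [0.4768, -0.006, 0.1093]
tool_rot: [-2.221, -2.221, 0.0]
contact_force: [0.5, -0.6, -1.1]
opening: 0.0628
grip_force: 44.8
```

```bash
python3 -m crank '[[0,0,1,0,0,0,-1],[0,0,1,0,0,0,-1],[0,0,0,0,0,0,-1],[0,0,0,0,0,0,-1],[0,0,0,0,0,0,-1],[0,0,0,0,0,0,-1],[0,0,0,0,0,0,-1],[0,0,0,0,0,0,-1],[0,0,0,0,0,0,-1],[0,0,0,0,0,0,-1]]'
```

```text
t: 38.5
tool_pos: [0.4773, -0.0063, 0.109]
tool_rot: [2.221, 2.221, -0.0]
contact_force: [-2.1, -2.1, 6.8]
opening: 0.0626
grip_force: 45.5
```

```bash
python3 -m crank '[[0,0,0,0,0,0,1],[0,0,0,0,0,0,1],[0,0,0,0,0,0,1],[0,0,0,0,0,0,1],[0,0,0,0,0,0,1],[0,0,-20,0,0,0,1],[0,0,-35,0,0,0,1],[0,0,-30,0,0,0,1],[0,0,0,0,0,0,1],[0,0,0,0,0,0,1]]'
python3 -m crank '[[-30,0,0,0,0,0,-1],[-30,0,0,0,0,0,-1],[-30,0,0,0,0,0,-1],[-30,0,0,0,0,0,-1],[-10,0,0,0,0,0,-1],[0,0,0,0,0,0,-1],[0,0,0,0,0,0,-1],[0,0,0,0,0,0,-1],[0,0,0,0,0,0,-1],[0,0,0,0,0,0,-1]]'
python3 - <<'E'
from h import *
o=ctrl.get_obs();p=o["tool_pos"];print(p,o["opening"]);c=cam("wrist",o);a=get_image("wrist")[:,:,::-1].copy();cv2.imwrite("pics/w15.png",a);h=cv2.cvtColor(a,cv2.COLOR_BGR2HSV)
for nm,m,z in(("cup",cv2.inRange(h,(98,70,40),(109,255,255)),.128),("red",cv2.inRange(h,(0,150,60),(8,255,255))|cv2.inRange(h,(172,150,60),(180,255,255)),.048)):
  for k in cv2.findContours(m,0,1)[0]:
    if cv2.contourArea(k)>150:
        e=cv2.fitEllipse(cv2.convexHull(k));print(nm,cv2.boundingRect(k),np.round(e[0]),np.round(e[1]),ray(c,*e[0],z).round(4))
s=get_image("scene");save(s,"s3.png");save(get_image("top"),"t3.png")
E
```

```text
t: 39.33
tool_pos: [0.4783, -0.0063, 0.1949]
tool_rot: [2.219, 2.219, 0.005]
contact_force: [-0.3, -0.2, -0.7]
opening: 0.0857
grip_force: 0.0
t: 40.17
tool_pos: [0.4769, -0.1349, 0.1922]
tool_rot: [-2.219, -2.223, -0.0]
contact_force: [0.7, -0.1, 0.2]
opening: 0.0002
grip_force: 0.0
[ 0.47686262 -0.13489831  0.19217588] 0.00018385691638896993
cup (221, 0, 123, 62) [282. -10.] [124. 143.] [ 0.4775 -0.007   0.128 ]
red (150, 282, 19, 24) [160. 293.] [20. 25.] [ 0.3683 -0.2257  0.048 ]
red (101, 242, 29, 26) [115. 254.] [25. 29.] [ 0.3328 -0.1876  0.048 ]
red (269, 183, 24, 26) [280. 195.] [24. 25.] [ 0.4761 -0.135   0.048 ]
```

Button centre agrees with the TCP within 1 mm, and the stack's top rim is at (0.4775, -0.007). I'll press.

```bash
python3 -m crank '[[0,-1,30,0,0,0,-1],[0,0,35,0,0,0,-1],[0,0,35,0,0,0,-1],[0,0,25,0,0,0,-1],[0,0,10,0,0,0,-1],[0,0,6,0,0,0,-1],[0,0,4,0,0,0,-1],[0,0,3,0,0,0,-1],[0,0,3,0,0,0,-1],[0,0,1,0,0,0,-1]]'
python3 -m crank '[[0,0,1,0,0,0,-1],[0,0,0,0,0,0,-1],[0,0,0,0,0,0,-1],[0,0,0,0,0,0,-1],[0,0,0,0,0,0,-1],[0,0,0,0,0,0,-1],[0,0,0,0,0,0,-1],[0,0,0,0,0,0,-1],[0,0,0,0,0,0,-1],[0,0,0,0,0,0,-1]]'
python3 -m crank '[[0,0,0,0,0,0,-1],[0,0,0,0,0,0,-1],[0,0,0,0,0,0,-1],[0,0,0,0,0,0,-1],[0,0,0,0,0,0,-1],[0,0,0,0,0,0,-1],[0,0,0,0,0,0,-1],[0,0,0,0,0,0,-1],[0,0,0,0,0,0,-1],[0,0,0,0,0,0,-1]]'
python3 - <<'E'
from h import *
save(get_image("scene"),"s4.png");a=cv2.imread("pics/s4.png");b=cv2.imread("pics/s3.png")
cv2.imwrite("pics/s4c.png",np.vstack([cv2.resize(i[130:260,140:340],None,fx=2.2,fy=2.2) for i in(b,a)]))
E
```

```text
t: 41.15
tool_pos: [0.4774, -0.1367, 0.0425]
tool_rot: [2.219, 2.219, 0.002]
contact_force: [-1.4, 1.9, 4.1]
opening: -0.0
grip_force: 2.2
t: 41.98
tool_pos: [0.4773, -0.1367, 0.0407]
tool_rot: [2.219, 2.219, 0.002]
contact_force: [1.2, 0.3, 4.0]
opening: -0.0003
grip_force: 2.6
t: 42.82
tool_pos: [0.4773, -0.1367, 0.0407]
tool_rot: [2.219, 2.219, 0.002]
contact_force: [1.3, 0.7, 4.5]
opening: 0.0001
grip_force: 2.6
```

View pics/s4c.png

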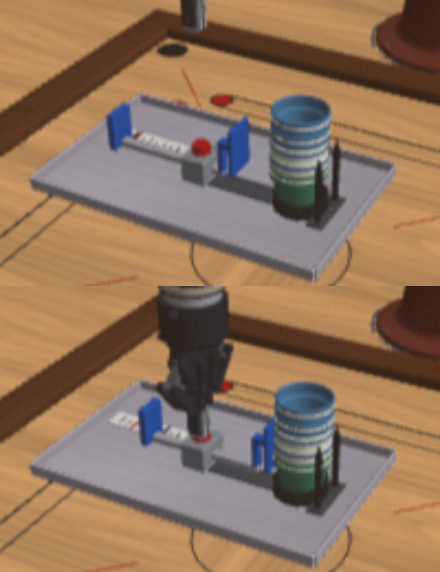

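The stack of five is upright and the keeper has run up against it. I'll hold for another second, then lift off and check the travel numerically.

```bash
python3 -m crank '[[0,0,1,0,0,0,-1],[0,0,0,0,0,0,-1],[0,0,0,0,0,0,-1],[0,0,0,0,0,0,-1],[0,0,0,0,0,0,-1],[0,0,0,0,0,0,-1],[0,0,0,0,0,0,-1],[0,0,0,0,0,0,-1],[0,0,0,0,0,0,-1],[0,0,0,0,0,0,-1]]'
python3 - <<'E'
from h import *
save(get_image("scene"),"s5.png")
E
python3 -m crank '[[0,0,-5,0,0,0,-1],[0,0,-15,0,0,0,-1],[0,0,-35,0,0,0,-1],[0,0,-40,0,0,0,-1],[0,0,-40,0,0,0,-1],[0,0,-20,0,0,0,-1],[0,0,0,0,0,0,-1],[0,0,0,0,0,0,-1],[0,0,0,0,0,0,-1],[0,0,0,0,0,0,-1]]'
python3 - <<'E'
from h import *
save(get_image("scene"),"s6.png");save(get_image("top"),"t6.png");c=cam("scene");ct=cam("top")
# tab: lower-left corner region in scene
for n in("s0","s3","s4","s5","s6"):
    a=cv2.imread("pics/%s.png"%("scene0" if n=="s0" else n));m=cv2.inRange(cv2.cvtColor(a,cv2.COLOR_BGR2HSV),(108,120,40),(125,255,255));m[:170]=0;m[222:]=0;m[:,:180]=0;m[:,229:]=0
    k=max(cv2.findContours(m,0,1)[0],key=cv2.contourArea);b=cv2.boundingRect(k);M=cv2.moments(k);u,v=M["m10"]/M["m00"],M["m01"]/M["m00"]
    print(n,b,ray(c,u,v,.04).round(4))
a=cv2.imread("pics/t6.png");m=cv2.inRange(cv2.cvtColor(a,cv2.COLOR_BGR2HSV),(105,150,60),(125,255,255));m[:210]=0;m[250:]=0;m[:,:255]=0
for k in cv2.findContours(m,0,1)[0]:
    if cv2.contourArea(k)>10:
        (u,v),s,_=cv2.minAreaRect(k);print("top blue",u,v,s,ray(ct,u,v,.061).round(4))
d=cv2.absdiff(a,cv2.imread("pics/top0.png")).max(2);d[330:]=0
for k in cv2.findContours((cv2.morphologyEx(((d>40)*255).astype(np.uint8),3,np.ones((9,9)))),0,1)[0]:
    if cv2.contourArea(k)>60:print("changed",cv2.boundingRect(k))
print(ctrl.get_obs()["t"])
E
```

```text
t: 43.7
tool_pos: [0.4774, -0.1367, 0.04]
tool_rot: [2.219, 2.219, 0.002]
contact_force: [0.8, 0.6, 7.3]
opening: -0.0001
grip_force: 3.4
t: 44.58
tool_pos: [0.4746, -0.1355, 0.1909]
tool_rot: [-2.219, -2.219, 0.002]
contact_force: [-0.1, -0.4, -1.3]
opening: -0.0001
grip_force: 0.0
s0 (209, 183, 10, 21) [ 0.4765 -0.1859  0.04  ]
s3 (189, 177, 11, 21) [ 0.4766 -0.246   0.04  ]
s4 (203, 181, 11, 21) [ 0.4763 -0.2022  0.04  ]
s5 (203, 181, 11, 21) [ 0.4763 -0.2022  0.04  ]
s6 (203, 181, 11, 21) [ 0.4757 -0.2023  0.04  ]
top blue 305.7441101074219 229.6735076904297 (16.029569625854492, 10.73751163482666) [ 0.4766 -0.0518  0.061 ]
changed (149, 259, 28, 27)
changed (204, 240, 27, 27)
changed (272, 215, 40, 29)
changed (204, 186, 27, 27)
changed (294, 180, 129, 150)
changed (160, 159, 27, 27)
changed (212, 141, 27, 26)
44.6833
```

```bash
python3 -m crank '[[30,0,0,0,0,0,-1],[30,0,-10,0,0,0,-1],[20,0,-20,0,0,0,-1],[0,0,-20,0,0,0,-1],[0,0,0,0,0,0,-1],[0,0,0,0,0,0,-1],[0,0,0,0,0,0,-1],[0,0,0,0,0,0,-1],[0,0,0,0,0,0,-1],[0,0,0,0,0,0,-1]]'
python3 - <<'E'
from h import *
o=ctrl.get_obs();c=cam("wrist",o);print(o["tool_pos"]);a=get_image("wrist")[:,:,::-1].copy();cv2.imwrite("pics/w16.png",a);h=cv2.cvtColor(a,cv2.COLOR_BGR2HSV)
for nm,m in(("cup",cv2.inRange(h,(98,70,40),(108,255,255))),("blue",cv2.inRange(h,(110,130,40),(125,255,255))),("red",cv2.inRange(h,(0,150,60),(8,255,255)))):
  for k in cv2.findContours(m,0,1)[0]:
    if cv2.contourArea(k)>40:
        b=cv2.boundingRect(k);u=b[0]+b[2]/2;M=cv2.moments(k)
        if nm=="cup": e=cv2.fitEllipse(cv2.convexHull(k));print(nm,b,e,ray(c,*e[0],.128).round(4),"near edge",ray(c,u,b[1]+b[3],.128).round(4))
        elif nm=="blue":print(nm,b,"bottom edge z.087",ray(c,u,b[1]+b[3],.087).round(4),"z.061",ray(c,u,b[1]+b[3],.061).round(4))
        else:print(nm,b,ray(c,u,M["m01"]/M["m00"],.048).round(4))
E
```

```text
t: 45.52
tool_pos: [0.4753, -0.0563, 0.2421]
tool_rot: [-2.221, -2.219, 0.002]
contact_force: [0.7, -0.8, 0.5]
opening: -0.0001
grip_force: 0.0
[ 0.47532188 -0.05627482  0.24208292]
cup (240, 87, 90, 92) ((284.4275817871094, 132.1695556640625), (89.5768814086914, 91.94171142578125), 0.8115189671516418) [ 0.4775 -0.003   0.128 ] near edge [ 0.4779 -0.0363  0.128 ]
blue (276, 178, 14, 18) bottom edge z.087 [ 0.4764 -0.0598  0.087 ] z.061 [ 0.4764 -0.0665  0.061 ]
red (511, 320, 21, 18) [ 0.735  -0.2174  0.048 ]
red (552, 289, 8, 20) [ 0.7648 -0.1829  0.048 ]
red (133, 288, 24, 21) [ 0.3301 -0.1808  0.048 ]
red (274, 246, 19, 14) [ 0.4768 -0.1304  0.048 ]
```

```bash
python3 - <<'E'
from h import *
save(get_image("top"),"t7.png");ct=cam("top")
for n in("top0","t3","t7"):
    a=cv2.imread("pics/%s.png"%n);m=cv2.inRange(cv2.cvtColor(a,cv2.COLOR_BGR2HSV),(105,130,50),(125,255,255));m[:205]=0;m[255:]=0;m[:,:345]=0
    M=cv2.moments(m,True);
    if M["m00"]:print(n,M["m00"],ray(ct,M["m10"]/M["m00"],M["m01"]/M["m00"],.055).round(4))
E
python3 -m crank '[[-28,0,0,0,0,0,-1],[-29,-10,10,0,0,0,-1],[0,-15,20,0,0,0,-1],[0,0,8,0,0,0,-1],[0,0,0,0,0,0,-1],[0,0,0,0,0,0,-1],[0,0,0,0,0,0,-1],[0,0,0,0,0,0,-1],[0,0,0,0,0,0,-1],[0,0,0,0,0,0,-1]]'
python3 - <<'E'
from h import *
o=ctrl.get_obs();print(o["tool_pos"]);c=cam("wrist",o);a=get_image("wrist")[:,:,::-1].copy();cv2.imwrite("pics/w17.png",a)
g=cv2.cvtColor(a,cv2.COLOR_BGR2GRAY)
# scale strip profile along y at the tray's x offset -20..-30 (pixels), step 1 mm
for x in(.447,.450,.453,.456,.459):
    s=[]
    for i in range(0,110,2):
        u,v=proj(c,[x,-.17-i*1e-3,.003]);s.append(int(cv2.getRectSubPix(g,(1,1),(float(u),float(v)))[0,0]))
    print(x,s)
m=cv2.inRange(cv2.cvtColor(a,cv2.COLOR_BGR2HSV),(0,150,60),(8,255,255))
for k in cv2.findContours(m,0,1)[0]:
    if cv2.contourArea(k)>5:print(cv2.boundingRect(k),ray(c,*np.mean(k[:,0],0),.003).round(4))
E
```

```text
top0 87.0 [ 0.4758 -0.1873  0.055 ]
t: 46.45
tool_pos: [0.4515, -0.1129, 0.2062]
tool_rot: [2.22, 2.221, 0.001]
contact_force: [0.9, -0.3, -0.3]
opening: -0.0001
grip_force: 0.0
[ 0.4514606  -0.11290356  0.20616647]
0.447 [144, 144, 144, 144, 143, 143, 156, 188, 194, 193, 152, 128, 192, 194, 168, 123, 118, 116, 117, 116, 116, 116, 113, 108, 109, 109, 108, 107, 107, 103, 101, 101, 101, 100, 100, 96, 94, 93, 93, 94, 104, 109, 109, 107, 104, 96, 78, 40, 29, 28, 27, 27, 28, 27, 25]
0.45 [146, 146, 147, 145, 144, 144, 156, 188, 193, 193, 152, 127, 192, 193, 151, 65, 47, 44, 44, 43, 43, 43, 41, 41, 40, 39, 39, 40, 38, 36, 36, 36, 35, 35, 34, 32, 32, 32, 31, 32, 34, 37, 36, 35, 35, 34, 34, 34, 33, 33, 32, 32, 33, 32, 31]
0.453 [140, 140, 141, 139, 140, 141, 153, 188, 193, 194, 152, 126, 192, 193, 150, 59, 40, 39, 39, 38, 38, 37, 38, 37, 37, 36, 35, 35, 35, 35, 33, 33, 33, 32, 33, 31, 31, 31, 30, 31, 34, 36, 36, 36, 34, 33, 33, 34, 34, 32, 33, 32, 32, 32, 31]
0.456 [143, 141, 142, 142, 142, 141, 154, 187, 194, 192, 175, 159, 191, 193, 156, 76, 56, 55, 54, 54, 53, 53, 51, 46, 46, 46, 45, 46, 43, 41, 39, 39, 39, 38, 38, 35, 34, 34, 34, 34, 37, 39, 39, 38, 38, 37, 36, 34, 32, 32, 31, 32, 32, 31, 30]
0.459 [141, 140, 141, 141, 141, 140, 141, 147, 149, 149, 149, 148, 149, 149, 135, 120, 118, 118, 118, 117, 117, 117, 115, 113, 113, 113, 113, 112, 110, 109, 108, 108, 108, 108, 107, 106, 105, 105, 104, 106, 116, 121, 121, 121, 112, 98, 78, 40, 27, 28, 27, 27, 27, 26, 26]
(180, 294, 19, 21) [ 0.3513 -0.2507  0.003 ]
(118, 283, 56, 56) [ 0.3029 -0.2582  0.003 ]
(134, 256, 27, 25) [ 0.3099 -0.2075  0.003 ]
(298, 203, 23, 24) [ 0.479  -0.1486  0.003 ]
(497, 169, 63, 76) [ 0.6991 -0.1402  0.003 ]
```

```bash
python3 -m crank '[[0,0,0,0,0,0,1],[0,0,0,0,0,0,1],[0,0,0,0,0,0,1],[0,0,0,0,0,0,1],[0,0,0,0,0,0,1],[0,0,0,0,0,0,1],[0,0,0,0,0,0,1],[0,0,0,0,0,0,1],[0,0,0,0,0,0,1],[0,0,0,0,0,0,1]]'
python3 - <<'E'
from h import *
o=ctrl.get_obs();c=cam("wrist",o);a=get_image("wrist")[:,:,::-1].copy();cv2.imwrite("pics/w18.png",a)
g=cv2.cvtColor(a,cv2.COLOR_BGR2GRAY)
for x in(.447,.451,.455):
    print(x,[int(cv2.getRectSubPix(g,(1,1),tuple(map(float,proj(c,[x,-.17-i*1e-3,.003]))))[0,0]) for i in range(12,110)])
b=cv2.imread("pics/w1.png")
for n,i in(("w1",b),("w18",a)):
    m=cv2.inRange(cv2.cvtColor(i,cv2.COLOR_BGR2HSV),(108,120,40),(125,255,255));m[:235]=0;m[:,:280]=0;m[:,350:]=0
    k=max(cv2.findContours(m,0,1)[0],key=cv2.contourArea);q=cv2.boundingRect(k);print(n,q,ray(c,312,q[1]+q[3],.061))
E
```

```text
t: 47.33
tool_pos: [0.4508, -0.1131, 0.2054]
tool_rot: [2.221, 2.221, -0.0]
contact_force: [-0.2, -0.3, 0.1]
opening: 0.0852
grip_force: 0.0
0.447 [150, 166, 180, 186, 187, 189, 187, 181, 152, 116, 123, 156, 180, 187, 188, 188, 187, 182, 160, 133, 134, 169, 186, 187, 175, 130, 80, 49, 43, 54, 95, 154, 179, 187, 187, 188, 188, 186, 173, 138, 129, 151, 177, 186, 187, 187, 187, 181, 160, 112, 105, 145, 175, 186, 187, 187, 187, 182, 164, 137, 119, 160, 179, 185, 186, 187, 186, 176, 143, 106, 84, 95, 136, 165, 181, 186, 186, 185, 175, 149, 122, 139, 167, 181, 186, 186, 186, 180, 160, 131, 103, 132, 161, 179, 184, 186, 186, 186]
0.451 [150, 166, 180, 186, 187, 187, 188, 181, 152, 116, 123, 155, 179, 186, 188, 188, 188, 182, 160, 133, 133, 168, 185, 187, 175, 129, 79, 49, 44, 54, 96, 153, 179, 187, 188, 187, 187, 186, 174, 140, 129, 152, 178, 186, 187, 187, 186, 181, 161, 111, 105, 143, 174, 185, 187, 188, 186, 182, 164, 137, 119, 159, 179, 186, 187, 187, 186, 176, 143, 106, 84, 95, 135, 164, 180, 185, 186, 186, 176, 149, 121, 138, 167, 180, 184, 185, 186, 180, 161, 131, 103, 131, 160, 178, 184, 185, 185, 186]
0.455 [148, 166, 180, 186, 188, 187, 187, 181, 157, 128, 134, 160, 180, 187, 187, 187, 188, 187, 186, 186, 185, 186, 187, 186, 174, 129, 79, 50, 47, 64, 107, 157, 180, 186, 187, 187, 186, 187, 187, 187, 187, 187, 187, 187, 187, 187, 186, 182, 165, 123, 118, 150, 176, 185, 186, 187, 186, 186, 186, 186, 186, 187, 187, 187, 187, 186, 186, 175, 144, 107, 84, 95, 134, 165, 181, 186, 187, 186, 186, 185, 185, 186, 186, 186, 186, 186, 185, 181, 164, 139, 118, 140, 164, 180, 185, 186, 186, 185]
w1 (292, 255, 41, 29) [ 0.47795052 -0.1947848   0.061     ]
w18 (290, 269, 39, 30) [ 0.47829333 -0.20988706  0.061     ]
```

The pointer reads about 0.015–0.016, unchanged across the images taken before and after I let the button up. The keeper is resting on the stack, below any notch, and everything else is where it was. Handing in.

```bash
python3 -c "
from station import ctrl
print(ctrl.finish_job())"
```

```text
the job is handed in; nothing more can be done
None
```

I handed the job in: the keeper was latched at the red line, all five cups were nested upright in the seat, and the keeper was released and closed against the stack, reading about 15–16 mm against the expected 13 mm. Bottle, saucer and striker were left alone.

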